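# Push the jar rack through the chute past the held-open gate

## Task

Press the yellow treadle bar beside the chute right down with one fingertip so that the hinged gate drops open, and, keeping it held down, push the blue jar rack steadily along the chute with the other finger, past the gate and fully home against the red end stop. Do not let the gate up while the rack is over it; once the rack is home, take the hand away so that the gate springs shut behind it. Only push and press: grasp and lift nothing, keep the two jars standing in the rack, and leave everything else on the shelf alone.

Things in the scene. Friction and masses are not known exactly. Their poses are not given: they have to be found in the camera images.
- chute: Aluminium chute, fixed. Origin on the work surface under its middle, at the gate line; x axis = the way the rack must travel, y = its left (treadle side), z up. Floor top z = 65 mm, x = -260 to +155 mm, open at the -x end. Side walls: inner faces y = +-42 mm, 5 mm thick, tops z = 83 mm. Two hinge posts at y = +160, x = -235 and +95 mm, reach z = 95 mm.
- stop (a point): Red end stop across the chute's far (+x) end: this point is on its face, in the middle, at chute x = +150 mm, z = 85 mm. Its top is at z = 105 mm.
- gate (a joint): Sprung yellow gate, one rigid piece of treadle bar and lip, turning on a shaft parallel to chute x at y = +160, z = 85 mm (chute frame). Rad: 0 = shut, lip up; 0.23 = fully open, bar pressed down on its stop, lip wholly below the floor; lip flush with the floor at about 0.157. Springs shut when let go. Pressing the bar takes about 3 N at first, 6.5 N at the end.
- lip (a point): Middle of the top edge of the gate lip, which stands up through a slot in the chute floor at chute x = 0 and blocks the rack: 20 mm above the floor when shut, 6 mm thick, from y = -32 to +32 mm.
- treadle (a point): Middle of the top of the yellow treadle bar, left of the chute wall: 305 mm long (chute x = -225 to +80 mm), 40 mm wide (chute y = +54 to +94), 6 thick. Shut: level, top at z = 111 mm; fully open: middle line 20 mm lower, sloping 0.23 rad down towards the chute. Pressing it anywhere along its length opens the gate alike.
- rack: Loose blue rack on the chute floor, 110 mm long (x), 76 wide, walls 32 high, a solid back plate 60 mm high at its -x end; 0.35 to 0.56 kg with its jars. Origin: centre of its underside; x axis forward along the chute, so back face 55 mm behind it, front 55 mm ahead. It starts before the gate; fully home against the end stop its origin is at chute x = +95 mm, clear of the gate.
- jar1_mid (a point): Centre of a lidded glass jar, 44 mm across, 50 mm tall, standing loose in the rack's rear pocket (centre 29 mm above the rack's underside, about 26 mm behind its origin).
- jar2_mid (a point): Centre of the second such jar, in the front pocket, about 26 mm ahead of the rack's origin.
- bottle: Bystander: empty green glass bottle with a black twist cap, 68 mm across, 210 mm tall. Origin: middle of its underside.
- dish: Bystander: yellow ceramic dish, 130 mm across, 30 mm high. Origin: middle of its underside.
- skewers: Bystander: steel cup of bamboo skewers, 76 mm across, 100 mm high, skewers to about 215 mm. Origin: middle of its underside.
- mitt_clip: Bystander: black silicone oven mitt clip, 90 x 28 x 25 mm, lying flat. Origin: middle of its underside.
- spanner: Bystander: steel spanner, 180 mm long, lying flat. Origin: middle of its underside, length along x.
- cartridge: Bystander: blue gas cartridge, 90 mm across, 100 mm tall. Origin: middle of its underside.
Not all that is in view belongs to the job. Of the things like the rack, leave any that is pink; of the rest the larger one is meant.

How it is judged:
By the outcome, as a careful person would: the job done as asked, in the order asked, and still so for the second after the job is handed in, with the robot touching nothing.
It also fails if it takes over 48 s, if anything falls off the work surface, if the arm or the gripper's body presses on something with over 40 N, if the wrist force passes 120 N, or if a joint passes its speed limit or range.

## Robot

A 6-joint arm with a two-finger parallel gripper is mounted at the origin on the work surface. World frame = base frame: x ahead of the robot, y to its left, z up, the work surface at z = 0. Lengths are in m, angles in rad, forces in N, time in s.
With the tool pointing down it reaches from about 0.35 to 0.975 m from the base axis. Payload 7.1 kg.
Tool frame: the origin (TCP) lies on the centre line of the jaws, within the pads' length; the fingertips stand 11 mm ahead of it and the grasp point (between the pads) lies 8 mm behind it; z points along the fingers, y is the line along which they close (so a half turn about z gives the same grasp; the last joint's range is limited). The gripper opens to 88 mm and grips with 3 to 60 N. Pads are 20 mm wide; open, the fingers measure 115 mm over their backs; the gripper's body (75 mm by 178 mm) begins 61 mm behind the grasp point.
Start: joints at [1.103, 0.423, 1.63, -0, 1.089, -0.019], TCP at [0.271, 0.563, 0.234] pointing down, gripper open.
Joint ranges: [-3, 3], [-0.9, 2.11], [0.09, 2.58], [-1.31, 4.45], [0.11, 2.69], [-2.54, 2.54]. Speed limits (rad/s): [2.39, 2.39, 3.01, 3.14, 3.14, 3.14].

## Interface

Orientations are given as a 3x3 rotation matrix whose columns are the frame's x, y, z axes.
In Python, from plant import r gives the robot as it stands. Calls block until the motion is done:
- r.movep(position, orientation): joint-space move of the TCP to a pose.
- r.movel(position, v=0.15, orientation=None, max_force=None): straight line of the TCP; orientation=None keeps the orientation; v is the mean speed in m/s. With max_force (N) it stops when the force on the tool has changed by that much, and returns True; else False.
- r.set_joints(angles): joint-space move.
- r.open_gripper() and r.close_gripper(): open the fingers fully, or close them until they stop; the grip force is fixed at half the most.
- r.sleep(seconds).
- r.inverse_kinematics(position, orientation): joint angles nearest the present ones, or None.
- r.get_obs(): the state.
- r.read_camera(name): name is "scene" or "top" or "wrist"; returns a dict with "color" (480x640x3 uint8, blue, green, red), "range_z" (480x640 float32, m along the optical axis (not along the pixel's ray), 0 where there is no reading), "intrinsics" (3x3 intrinsics, pixels), "extrinsics" (4x4, takes a point from camera to world coordinates); the wrist camera has in their place "hand_eye" (4x4, takes a point from camera to tool coordinates, whose origin is the TCP and whose axes are the flange's). Camera axes: x right, y down, z forward; pixel columns grow to the right and rows downward; lengths in m; the calibration is good to about 2 mm. A picture is of the moment at which its call begins: read the wrist's pose just before it.
A pose or a line that the arm cannot do raises r.Unreachable and nothing moves.
- r.job_done(): hands the job in, once; it reports no verdict.
Trained networks look in the newest picture that a camera, given by its name, has taken for a name from the list of things; names that differ only in an ending like _2 or _b are one class to them, and where a whole thing is asked for, a point or a joint stands for the part that bears it (a point fixed in the world has none). Each returns a list of dicts, best first, with "score" (0 to 1); they miss things now and then, are a little off and sometimes report something else, mostly with a low value. They report only what shows in the picture. A call takes as long as a camera call. They do not tell look-alikes from the thing itself.
- r.recognise(camera, target): "at" ([column, row] in pixels, amid what is visible of it).
- r.pinpoint(camera, target): "at" ([column, row] in pixels: a listed point, or the origin of a listed thing).
The state is a dict: "clock": time; "joint_pos": joint angles; "joint_vel": joint speeds; "joint_efforts": joint torques, N m; "position": TCP position; "eef_rot": TCP orientation; "ft_force": force on the tool from outside, world axes, zero at the start; "moment": the same for the moment, N m; "gripper_width": finger opening in m.
Only numpy, scipy, OpenCV 4.12 (cv2) and the standard library are available. Lean on these libraries where they do the work, as an engineer would, in place of code of your own. Each camera call takes 0.05 s, during which the arm holds its last target. There are 200 camera calls.

## Working session

There is one attempt and no reset: what is moved stays moved. The work goes in short steps, each a Python script; the robot and the scene stay as the last script left them, time stands still between calls to the robot, and variables do not carry over. Pictures are saved under pics/ and viewed, on a budget of 10 in all, crops included, one or two more only if the job needs it, and the job is handed in when it is done.

```bash
mkdir -p pics; ls; cat > h.py <<'E'
import numpy as np, cv2
from plant import r
def w(im,px,z=None):
    K,T=im["intrinsics"],im["extrinsics"]
    u,v=px; d=np.linalg.inv(K)@[u,v,1]
    if z is None:
        p=im["range_z"][max(0,int(v)-2):int(v)+3,max(0,int(u)-2):int(u)+3]; p=p[p>0]
        if not len(p): return None
        return T[:3,:3]@(d*np.median(p))+T[:3,3]
    D=T[:3,:3]@d; o=T[:3,3]
    return o+D*(z-o[2])/D[2]
E
python3 - <<'E'
from h import *
np.set_printoptions(precision=3,suppress=True)
print(r.get_obs())
for c in ["top","scene"]:
    im=r.read_camera(c); cv2.imwrite(f"pics/{c}0.png",im["color"]); np.savez(f"{c}0.npz",**im)
    for t in ["chute","stop","gate","lip","treadle","rack","jar1_mid","jar2_mid"]:
        for x in r.pinpoint(c,t)[:3]: print(c,t,np.round(x["at"]),round(x["score"],2),w(im,x["at"]))
E
```

```text
pics
{'clock': 0.0, 'joint_pos': array([ 1.103,  0.424,  1.631, -0.   ,  1.089, -0.019]), 'joint_vel': array([-0.   , -0.001,  0.001, -0.   ,  0.001, -0.001]), 'joint_efforts': array([  0.001, -54.462, -27.367,   0.064,   0.023,  -0.   ]), 'position': array([0.271, 0.563, 0.233]), 'eef_rot': array([[-0.901,  0.434, -0.001],
       [ 0.434,  0.901, -0.001],
       [ 0.   , -0.002, -1.   ]]), 'ft_force': array([-0.494, -0.259,  0.288]), 'moment': array([-0.053,  0.052, -0.04 ]), 'gripper_width': 0.0876726996158066}
top chute [306. 228.] 0.78 [0.617 0.05  0.077]
top stop [249. 213.] 0.96 [0.652 0.196 0.101]
top stop [326. 252.] 0.21 [ 0.549 -0.     0.111]Traceback (most recent call last):
  File "<stdin>", line 7, in <module>
ValueError: it knows: bottle, cartridge, chute, dish, jar1_mid, jar2_mid, lip, mitt_clip, rack, skewers, spanner, stop, treadle
```

```bash
python3 - <<'E'
from h import *
np.set_printoptions(precision=3,suppress=True)
for c in ["top","scene"]:
    im=r.read_camera(c); cv2.imwrite(f"pics/{c}0.png",im["color"]); np.savez(f"{c}0.npz",**im)
    for t in ["chute","stop","lip","treadle","rack","jar1_mid","jar2_mid","bottle","skewers","cartridge"]:
        for x in r.pinpoint(c,t)[:3]: print(c,t,np.round(x["at"]),round(x["score"],2),w(im,x["at"]))
E
```

```text
top chute [177. 346.] 0.71 [0.318 0.394 0.006]
top chute [308. 227.] 0.7 [0.62  0.045 0.079]
top stop [252. 213.] 0.67 [0.658 0.194 0.078]
top stop [362. 234.] 0.25 [ 0.592 -0.089  0.119]
top lip [309. 227.] 0.7 [0.62  0.044 0.079]
top treadle [326. 255.] 0.82 [0.541 0.    0.111]
top rack [378. 175.] 0.85 [ 0.782 -0.149  0.004]
top rack [274. 154.] 0.71 [0.841 0.143 0.022]
top rack [351. 232.] 0.56 [ 0.604 -0.063  0.091]
top jar1_mid [361. 235.] 0.78 [ 0.589 -0.086  0.119]
top jar1_mid [326. 253.] 0.39 [ 0.545 -0.001  0.112]
top jar2_mid [340. 227.] 0.63 [ 0.609 -0.035  0.119]
top skewers [146. 302.] 0.83 [0.43  0.449 0.091]
top cartridge [473. 208.] 0.56 [ 0.662 -0.375  0.099]
scene chute [315. 285.] 0.75 [0.649 0.081 0.065]
scene stop [349. 323.] 0.58 [0.659 0.203 0.083]
scene lip [312. 267.] 0.67 [0.631 0.05  0.081]
scene treadle [326. 220.] 0.84 [ 0.538 -0.012  0.109]
scene rack [269. 372.] 0.87 [0.843 0.158 0.021]
scene rack [208. 261.] 0.74 [ 0.786 -0.152  0.016]
scene rack [291. 228.] 0.69 [ 0.616 -0.041  0.118]
scene jar1_mid [284. 215.] 0.91 [ 0.605 -0.082  0.117]
scene jar2_mid [288. 236.] 0.64 [ 0.631 -0.032  0.116]
scene bottle [448. 423.] 0.82 [0.651 0.478 0.081]
scene bottle [515. 310.] 0.24 [0.327 0.401 0.006]
scene skewers [509. 369.] 0.85 [0.475 0.484 0.07 ]
scene cartridge [192. 181.] 0.86 [ 0.689 -0.362  0.036]
```

View pics/top0.png

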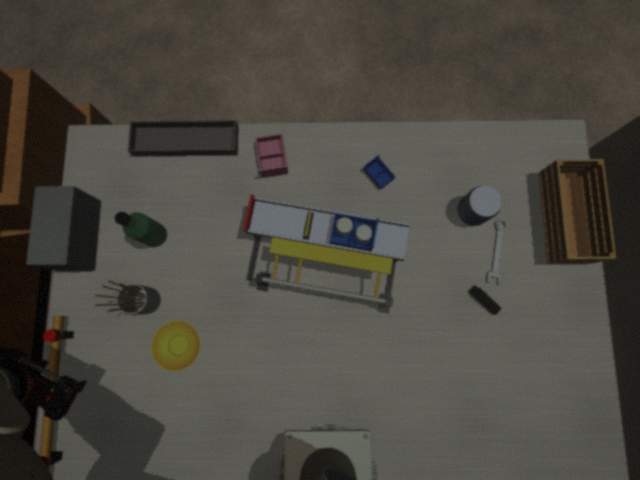

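View pics/scene0.png

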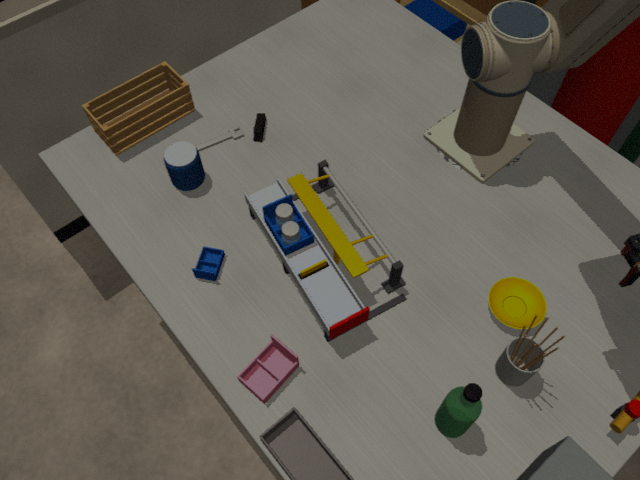

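Both views show the chute running from its open end, at top (408,240), to the red stop at (249,213). The yellow treadle is on the robot side and the big blue rack with two jars is at (353,232). The small blue rack at (378,175) and the pink one at (272,155) are decoys. Next I'll fit the chute frame from colour and depth.

```bash
cat > fit.py <<'E'
from h import *
def cloud(im):
    K=im["intrinsics"];T=im["extrinsics"];Z=im["range_z"];v,u=np.indices(Z.shape)
    P=np.stack([(u-K[0,2])/K[0,0]*Z,(v-K[1,2])/K[1,1]*Z,Z],-1)@T[:3,:3].T+T[:3,3]
    hsv=cv2.cvtColor(im["color"],cv2.COLOR_BGR2HSV); ok=Z>0
    return P[ok],hsv[ok].astype(int)
def near(P): return (abs(P[:,0]-.6)<.14)&(abs(P[:,1]-.03)<.25)
def fit(im):
    P,h=cloud(im); n=near(P); H,S,V=h.T
    y=P[n&(abs(H-28)<8)&(S>120)&(abs(P[:,2]-.111)<.005)]
    c,s,a=cv2.minAreaRect(y[:,:2].astype(np.float32)); 
    d=np.linalg.svd(y[:,:2]-y[:,:2].mean(0),full_matrices=False)[2][0]; d*=np.sign(d[1])
    L=np.array([-d[1],d[0]])
    O=np.array(c)+.0725*d-.074*L
    print("bar",c,np.array(s),"n",len(y),"z",np.median(y[:,2]),"dir",d,"O",O)
    f=lambda Q:np.c_[(Q[:,:2]-O)@d,(Q[:,:2]-O)@L,Q[:,2]]
    q=lambda Q:np.percentile(Q,[2,50,98],axis=0).round(4) if len(Q) else None
    print("red(x150,y0)\n",q(f(P[n&((H<8)|(H>172))&(S>120)&(P[:,2]>.09)])))
    print("wallish y\n",[q(x) for x in [(lambda g:g[(g[:,1]*sg>.035)&(g[:,1]*sg<.052)])(f(P[n&(abs(P[:,2]-.083)<.003)&(S<80)])) for sg in (1,-1)]])
    b=f(P[n&(abs(H-112)<15)&(S>120)&(P[:,2]>.07)])
    b=b[(abs(b[:,1])<.05)]
    print("rack all\n",q(b),"\nplate top\n",q(b[(b[:,2]>.115)]),"\n walltops\n",q(b[abs(b[:,2]-.097)<.004]))
    return O,d
if __name__=="__main__":
    np.set_printoptions(precision=4,suppress=True)
    for c in ["top","scene"]: print(c); fit(dict(np.load(c+"0.npz")))
E
python3 fit.py
```

```text
top
bar (0.5379272103309631, -0.009576752781867981) [0.3026 0.0499] n 1905 z 0.1112098841381346 dir [0.1839 0.9829] O [0.624  0.0481]
red(x150,y0)
 [[ 0.1501 -0.0458  0.093 ]
 [ 0.1523  0.0022  0.104 ]
 [ 0.1573  0.0418  0.1088]]
wallish y
 [array([[-0.2479,  0.0362,  0.0802],
       [-0.0589,  0.0419,  0.0829],
       [ 0.1436,  0.0445,  0.0856]]), array([[-0.2488, -0.0498,  0.0802],
       [-0.0519, -0.0469,  0.0827],
       [ 0.1451, -0.044 ,  0.0857]])]
rack all
 [[-0.1699 -0.0382  0.0702]
 [-0.1194  0.011   0.0931]
 [-0.0665  0.0355  0.1266]] 
plate top
 [[-0.1723 -0.0333  0.118 ]
 [-0.169   0.0002  0.1246]
 [-0.1671  0.0326  0.1278]] 
 walltops
 [[-0.1662 -0.0387  0.0934]
 [-0.1177  0.0298  0.0967]
 [-0.0661  0.0357  0.1002]]
scene
bar (0.5386329293251038, -0.007585257291793823) [0.3057 0.0504] n 1943 z 0.11120955085662199 dir [0.1871 0.9823] O [0.6249 0.0498]
red(x150,y0)
 [[ 0.1502 -0.0488  0.0904]
 [ 0.1558 -0.0038  0.1036]
 [ 0.1582  0.0409  0.1093]]
wallish y
 [array([[-0.2478,  0.0376,  0.0802],
       [-0.0112,  0.0406,  0.0825],
       [ 0.1328,  0.0437,  0.0857]]), array([[-0.2517, -0.0514,  0.0804],
       [-0.0482, -0.0485,  0.0829],
       [ 0.1409, -0.0456,  0.0859]])]
rack all
 [[-0.1721 -0.0423  0.0704]
 [-0.1185 -0.013   0.0924]
 [-0.0629  0.033   0.1254]] 
plate top
 [[-0.1727 -0.038   0.1159]
 [-0.1696 -0.0041  0.1216]
 [-0.1661  0.0321  0.1287]] 
 walltops
 [[-0.1706 -0.0423  0.0933]
 [-0.0989 -0.0123  0.0964]
 [-0.0631  0.0337  0.1004]]
```

```bash
cat > geo.py <<'E'
from h import *
O=np.array([.627,.0485]); d=np.array([.1855,.9826]); d/=np.linalg.norm(d); L=np.array([-d[1],d[0]])
a=np.deg2rad(20); sp=.101
def rot(s):
    y=np.r_[s*(np.sin(a)*d+np.cos(a)*L),0]; z=np.array([0,0,-1.]); return np.c_[np.cross(y,z),y,z]
def pos(xp,ztip,yt=.082):  # xp: chute x of the pushing finger centre, yt: y of treadle finger centre
    x=xp+sp/2*np.sin(a); y=yt-sp/2*np.cos(a); return np.r_[O+x*d+y*L,ztip+.011]
def ch(p): return np.array([(p[:2]-O)@d-sp/2*np.sin(a),(p[:2]-O)@L+sp/2*np.cos(a),p[2]-.011])
E
python3 - <<'E'
from geo import *
np.set_printoptions(precision=4,suppress=True)
r.movel(r.get_obs()["position"]+[0,0,.12],v=.2)
q0=r.get_obs()["joint_pos"]
best=None
for s in (1,-1):
    q=r.inverse_kinematics(pos(-.192,.26),rot(s)); print(s,q)
    if q is not None and (best is None or abs(q[5])<abs(best[1][5])): best=(s,q)
s=best[0]; r.movep(pos(-.192,.26),rot(s))
o=r.get_obs(); print(s,o["clock"],ch(o["position"]),o["ft_force"])
r.movel(pos(-.192,.15),v=.1)
im=r.read_camera("scene"); cv2.imwrite("pics/s1.png",cv2.resize(im["color"][120:360,180:500],(800,600)))
im=r.read_camera("wrist"); cv2.imwrite("pics/w1.png",im["color"])
print(r.get_obs()["clock"], im["hand_eye"])
E
```

```text
1 None
-1 [-0.2262  0.3049  1.7138 -0.      1.1228  0.3095]
-1 4.625 [-0.1913  0.0819  0.2601] [1.0802 0.14   0.0173]
5.975 [[-0.0003 -0.9531 -0.3025  0.082 ]
 [ 1.     -0.0004  0.0005 -0.0005]
 [-0.0006 -0.3025  0.9531 -0.1509]
 [ 0.      0.      0.      1.    ]]
```

View pics/s1.png

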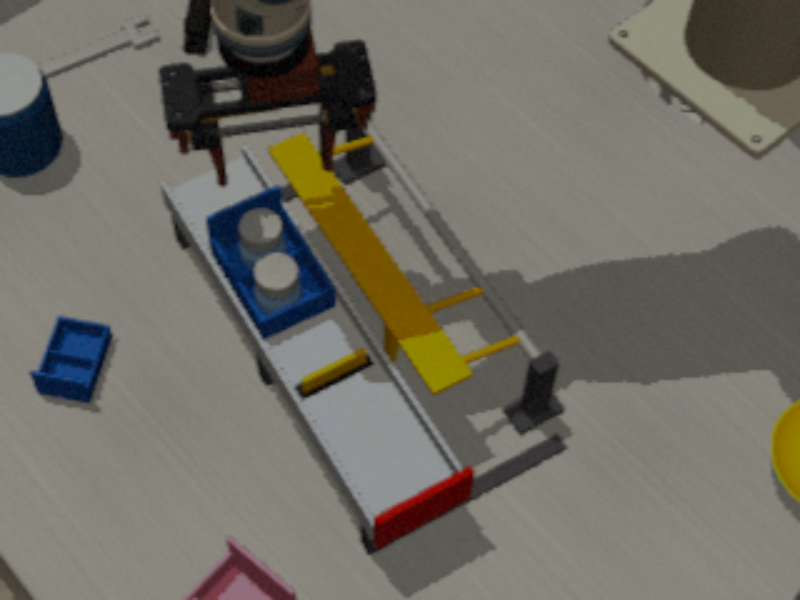

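View pics/w1.png

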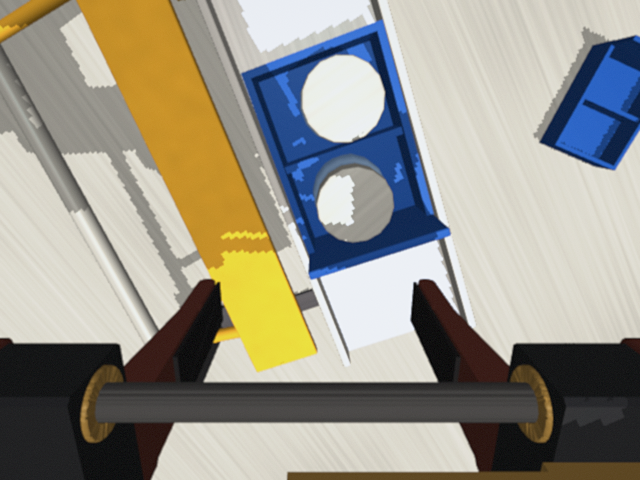

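The scene view shows the treadle-side finger above the near end of the bar at (325,165). The other finger is behind the rack's back plate at (222,180), with the gate lip still up at (335,370). The bar's exact edges relative to the finger matter, so I'll measure them from the wrist depth before pressing.

```bash
python3 - <<'E'
from geo import *; from fit import cloud
np.set_printoptions(precision=4,suppress=True)
o=r.get_obs(); im=dict(r.read_camera("wrist"))
T=np.eye(4);T[:3,:3]=o["eef_rot"];T[:3,3]=o["position"]; im["extrinsics"]=T@im["hand_eye"]
P,h=cloud(im); H,S,V=h.T
g=np.c_[(P[:,:2]-O)@d,(P[:,:2]-O)@L,P[:,2]]
q=lambda Q:(len(Q),np.percentile(Q,[1,50,99],axis=0)) if len(Q) else None
y=g[(abs(H-25)<10)&(S>120)&(abs(g[:,2]-.111)<.005)&(g[:,0]>-.24)&(g[:,0]<.09)&(abs(g[:,1]-.07)<.05)]
for x0 in (-.2,-.17,-.14,-.1,-.05,0): print(x0,q(y[abs(y[:,0]-x0)<.01][:,1:]))
b=g[(abs(H-112)<15)&(S>120)&(abs(g[:,1])<.05)]
print("plate",q(b[b[:,2]>.12]),"front", q(b[abs(b[:,2]-.097)<.004]))
wl=g[(abs(g[:,2]-.083)<.003)&(S<80)]
for sg in(1,-1): print(q(wl[abs(wl[:,1]*sg-.045)<.008]))
print(ch(o["position"]))
E
```

```text
-0.2 (2065, array([[0.0532, 0.1095],
       [0.0723, 0.1112],
       [0.0922, 0.1125]]))
-0.17 (2231, array([[0.0533, 0.1096],
       [0.0717, 0.1111],
       [0.0916, 0.1127]]))
-0.14 (2574, array([[0.0532, 0.1093],
       [0.0721, 0.111 ],
       [0.0921, 0.1125]]))
-0.1 (3056, array([[0.0533, 0.1091],
       [0.0722, 0.111 ],
       [0.0921, 0.1126]]))
-0.05 (3800, array([[0.0533, 0.1089],
       [0.0723, 0.1109],
       [0.0923, 0.1125]]))
0 None
plate (1531, array([[-0.1763, -0.0363,  0.1202],
       [-0.1729, -0.001 ,  0.1247],
       [-0.1711,  0.0368,  0.1266]])) front (5272, array([[-0.1725, -0.0389,  0.0931],
       [-0.1065, -0.0095,  0.0968],
       [-0.0671,  0.0373,  0.1001]]))
(3349, array([[-0.2595,  0.041 ,  0.0803],
       [-0.1154,  0.0434,  0.0829],
       [-0.026 ,  0.0461,  0.0845]]))
(3056, array([[-0.2592, -0.0478,  0.0803],
       [-0.1379, -0.045 ,  0.0829],
       [-0.0582, -0.0426,  0.0845]]))
[-0.192   0.0815  0.1507]
```

```bash
python3 - <<'E'
from geo import *
np.set_printoptions(precision=4,suppress=True)
r.movel(pos(-.195,.118,.081),v=.08)
f0=r.get_obs()["ft_force"]
hit=r.movel(pos(-.195,.090,.081),v=.03,max_force=14)
o=r.get_obs(); print(hit,o["clock"],ch(o["position"]),o["ft_force"]-f0)
im=r.read_camera("scene"); cv2.imwrite("pics/s2.png",cv2.resize(im["color"][120:360,180:500],(800,600)))
E
```

```text
True 7.4333 [-0.195   0.0768  0.0933] [-1.1551  0.8375  9.0565]
```

View pics/s2.png

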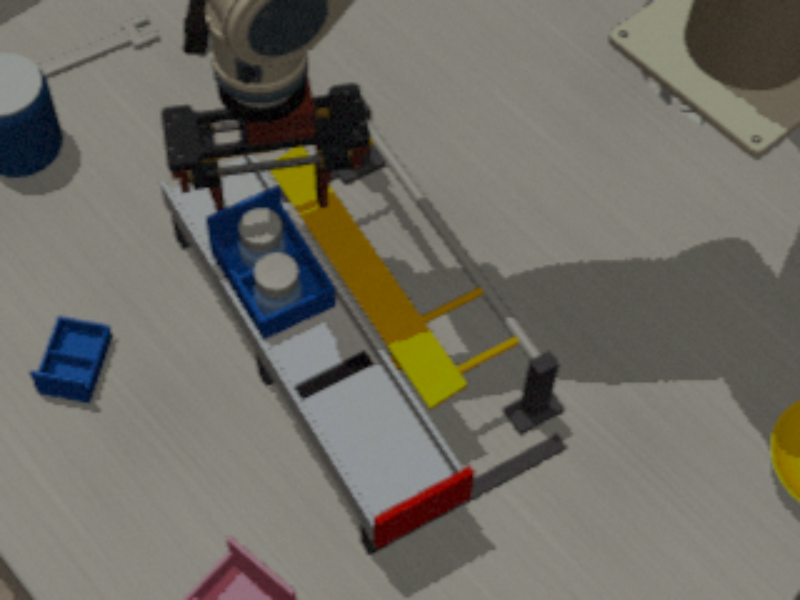

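The gate slot at (335,375) is now open with no lip showing. The tip height of 93.3 mm matches the bar on its stop, which I predicted at 93.6 mm. Now the push, holding the bar down.

```bash
python3 - <<'E'
from geo import *
np.set_printoptions(precision=4,suppress=True)
def st(t,h=None):
    o=r.get_obs(); print(t,h,o["clock"],ch(o["position"]),o["ft_force"])
h=r.movel(pos(-.100,.0915,.078),v=.05,max_force=25); st("a",h)
if not h:
    h=r.movel(pos(.018,.0915,.078),v=.06,max_force=25); st("b",h)
im=r.read_camera("scene"); cv2.imwrite("pics/s3.png",cv2.resize(im["color"][120:360,180:500],(800,600)))
E
```

```text
a False 9.5333 [-0.1019  0.0753  0.0932] [  1.0767 -11.894   10.4215]
b False 11.65 [0.016  0.0755 0.0932] [  1.7108 -13.8887  12.9451]
```

View pics/s3.png

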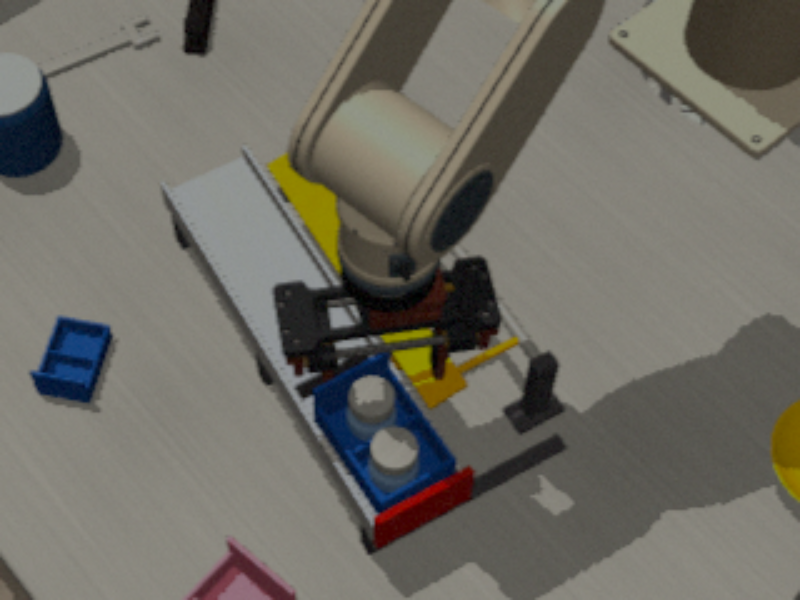

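The rack is past the gate and upright with both jars, its front about 12 mm short of the stop. I'll push slowly to contact.

```bash
python3 - <<'E'
from geo import *
np.set_printoptions(precision=4,suppress=True)
def st(t,h=None):
    o=r.get_obs(); print(t,h,o["clock"],ch(o["position"]),o["ft_force"])
h=r.movel(pos(.040,.0915,.078),v=.02,max_force=15); st("c",h)
r.sleep(.3); st("hold")
im=r.read_camera("scene"); cv2.imwrite("pics/s4.png",cv2.resize(im["color"][180:360,240:480],(800,600)))
E
```

```text
c True 12.3583 [0.0254 0.0756 0.0934] [ 0.3626 -4.5584  5.4148]
hold None 12.6583 [0.0255 0.0756 0.0935] [ 0.0549 -3.3279  6.0831]
```

View pics/s4.png

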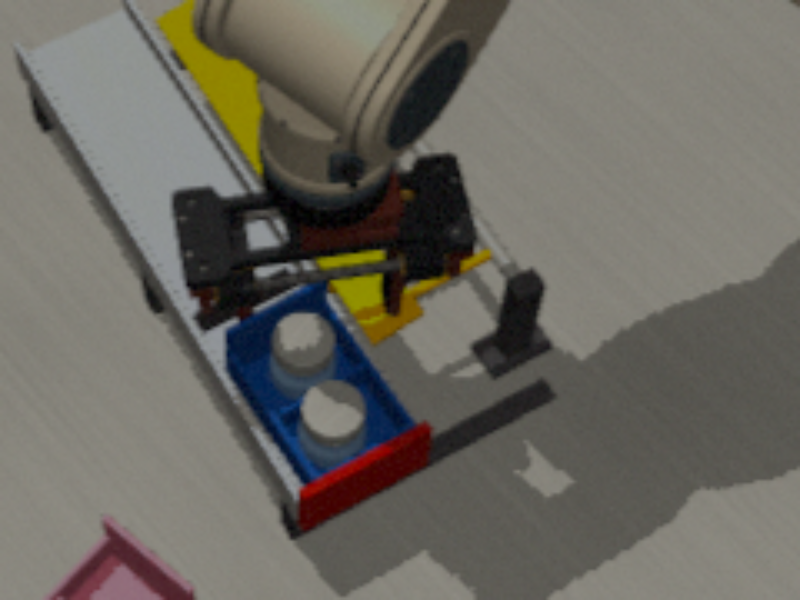

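```bash
python3 - <<'E'
from geo import *
np.set_printoptions(precision=4,suppress=True)
def st(t,h=None):
    o=r.get_obs(); print(t,h,o["clock"],ch(o["position"]),o["ft_force"])
h=r.movel(pos(.045,.0915,.078),v=.02,max_force=28); st("c",h)
r.sleep(.3); st("hold")
p=r.get_obs()["position"]
r.movel(p+np.r_[-.006*d,0],v=.03); st("back")      # off the rack, treadle still held
p=r.get_obs()["position"]
r.movel(p+[0,0,.05],v=.08); st("up"); r.movel(p+np.r_[-.12*d,.25],v=.2); st("clear")
for c in("scene","top"):
    im=r.read_camera(c); np.savez(c+"1.npz",**im)
    if c=="scene": cv2.imwrite("pics/s5.png",cv2.resize(im["color"][120:360,180:500],(800,600)))
from fit import cloud
for c in("scene","top"):
    P,h=cloud(dict(np.load(c+"1.npz"))); H,S,V=h.T
    g=np.c_[(P[:,:2]-O)@d,(P[:,:2]-O)@L,P[:,2]]
    b=g[(abs(H-112)<15)&(S>120)&(abs(g[:,1])<.05)&(abs(g[:,0])<.2)&(g[:,2]>.07)]
    y=g[(abs(H-28)<8)&(S>120)&(abs(g[:,0])<.03)&(abs(g[:,1])<.035)]
    t=g[(abs(H-28)<8)&(S>120)&(abs(g[:,0]+.07)<.1)&(abs(g[:,1]-.074)<.018)]
    for n,Q in(("rack",b),("plate",b[b[:,2]>.118]),("lip",y),("bar",t)):
        print(c,n,len(Q),np.percentile(Q,[2,50,98],axis=0) if len(Q) else "")
E
```

```text
c True 13.15 [0.0255 0.0756 0.0935] [-0.1377 -4.7671  6.6189]
hold None 13.45 [0.0255 0.0756 0.0936] [ 0.0603 -3.3264  6.9179]
back None 13.8167 [0.0203 0.0746 0.0944] [1.2294 2.5356 6.3871]
up None 14.6 [0.0201 0.0749 0.1442] [ 0.5853  0.4269 -0.1433]
clear None 15.9167 [-0.0995  0.0752  0.3433] [-0.0808  0.3456  0.1983]
scene rack 971 [[-0.0717 -0.038   0.0706]
 [ 0.0724 -0.0069  0.0953]
 [ 0.1461  0.0391  0.5248]]
scene plate 176 [[-0.1068 -0.0367  0.1185]
 [-0.012   0.0035  0.43  ]
 [ 0.0453  0.0437  0.662 ]]
scene lip 127 [[-0.0002 -0.0315  0.0624]
 [ 0.0024 -0.004   0.078 ]
 [ 0.0052  0.0285  0.0875]]
scene bar 1203 [[-0.1663  0.0567  0.1056]
 [-0.062   0.0739  0.1112]
 [ 0.0262  0.0911  0.376 ]]
top rack 296 [[ 0.0575 -0.0344  0.0701]
 [ 0.0992  0.0164  0.0915]
 [ 0.1451  0.04    0.1005]]
top plate 0 
top lip 9 [[-0.0038 -0.0308  0.0674]
 [-0.0026 -0.0247  0.083 ]
 [-0.0003 -0.0181  0.0882]]
top bar 1 [[-0.0321  0.0629  0.4432]
 [-0.0321  0.0629  0.4432]
 [-0.0321  0.0629  0.4432]]
```

View pics/s5.png

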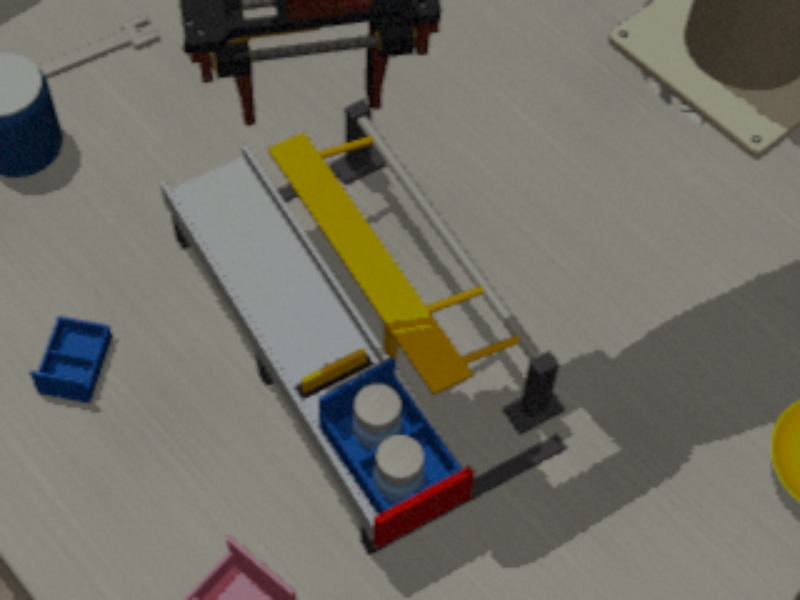

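The gate is shut, with the lip up at (335,370) behind the rack. The rack looks to be at the red stop with both jars standing. My finger stopped about 3 mm short of nominal, so I'll check the gap with one precise wrist view.

```bash
python3 - <<'E'
from geo import *; from fit import cloud
np.set_printoptions(precision=4,suppress=True)
r.movel(pos(.02,.22,.078),v=.2); r.sleep(.3)
o=r.get_obs(); im=dict(r.read_camera("wrist")); cv2.imwrite("pics/w2.png",im["color"])
T=np.eye(4);T[:3,:3]=o["eef_rot"];T[:3,3]=o["position"]; im["extrinsics"]=T@im["hand_eye"]
P,h=cloud(im); H,S,V=h.T
g=np.c_[(P[:,:2]-O)@d,(P[:,:2]-O)@L,P[:,2]]
b=g[(abs(H-112)<15)&(S>120)&(abs(g[:,1])<.05)]; k=b[(b[:,2]>.12)&(b[:,2]<.13)]
red=g[((H<8)|(H>172))&(S>120)&(abs(g[:,1])<.05)&(abs(g[:,2]-.105)<.003)&(g[:,0]>.13)]
f=b[abs(b[:,2]-.097)<.004]
for lo,hi in((-.04,-.015),(-.015,.015),(.015,.04)):
    c=lambda Q:np.percentile(Q[(Q[:,1]>lo)&(Q[:,1]<hi)][:,0],[1,50,99])
    print("plate",c(k),"front walltop",c(f),"red top",c(red))
E
```

```text
plate [0.0368 0.0398 0.0415] front walltop [0.0407 0.0983 0.1463] red top [0.1463 0.1502 0.1542]
plate [0.0361 0.039  0.0408] front walltop [0.0395 0.142  0.1454] red top [0.1462 0.15   0.1542]
plate [0.0353 0.0381 0.0397] front walltop [0.0389 0.097  0.1441] red top [0.1462 0.1501 0.1541]
```

View pics/w2.png

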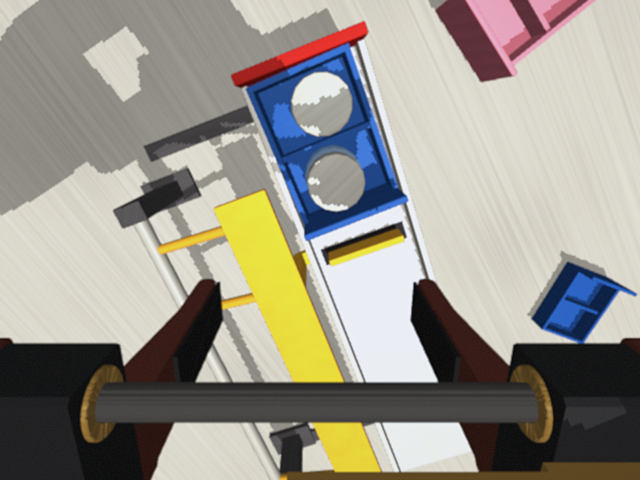

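The wrist view shows the rack on the red stop (edge near (300,55)), with the lip up behind it at (368,245). Plate back to stop face measures 110 mm at the middle, which is the rack's length, so the rack is home to within about 1 mm and only slightly yawed. Handing in, as the arm touches nothing.

```bash
python3 -c "
from h import *
r.movel(r.get_obs()['position']+[0,0,.1],v=.2); r.sleep(.3); o=r.get_obs(); print(o['clock'],o['ft_force']); r.job_done()"
```

```text
18.3333 [0.43392743 1.05432332 0.9277806 ]
the job is handed in; nothing more can be done
```

The blue jar rack is home against the red end stop, the gate has sprung shut behind it, and the job was handed in at 18.3 s.

- **What I did:** One fingertip pressed the treadle bar onto its stop (tip at about 93.3 mm against 93.6 mm predicted, and the picture showed the lip below the floor). The other finger pushed the rack past the open gate until it met the stop. I backed off 6 mm, then lifted the hand away.
- **Final checks:** The lip's top edge measured about 87 mm, against 85 mm when shut. The rack's back to the stop face measured 110 mm at the middle, which is the rack's length. Both jars were standing. I moved nothing else on purpose, and the chute-area pictures showed nothing disturbed. I did not re-check the bystanders out of frame.
- **What disagreed:**
  - The rack sits about 1.5 to 2.5° askew, with its right front corner on the stop and the left side 1–2 mm short. I left it, because the middle is within about 1 mm of home.
  - My chute frame was about 4 mm off at the stop, which explains why the finger seemed to stop about 3 mm early.
  - A second push, limited to 28 N, moved the rack no further.
  - The last top-camera picture was mostly blocked by the arm, so these checks rest on the scene and wrist views.

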